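Hold the bench magnifier over the weighted pattern piece

ROBOT

A 6-joint arm with a two-finger parallel gripper is mounted at the origin on the work surface. World frame = base frame: x ahead of the robot, y to its left, z up, the work surface at z = 0. Lengths are in mm, angles in rad, forces in N, time in s.
With the tool pointing down it reaches from about 325 to 925 mm from the base axis. Payload 3.1 kg.
Tool frame: the origin (TCP) lies between the finger pads; the fingertips stand ctrl.tip_extent ahead of it and the grasp point (between the pads) lies 5 mm behind it (ctrl.tip_extent is the distance from the TCP to the fingertips, in mm); z points along the fingers, y is the direction in which the jaws open and shut (so a half turn about z gives the same grasp; the last joint's range is limited). The gripper opens to 85 mm and grips with 20 to 120 N. Pads are 22 mm wide; open, the fingers measure 114 mm over their backs; the gripper's body (76 mm by 85 mm) begins 54 mm behind the grasp point. The pads swing forward as they close: fully open they stand 13 mm farther back than shut.
Start: joints at [1.203, 0.217, 1.613, -0, 1.311, -0.112], TCP at [158.118, 604.68, 245.3] pointing down, gripper open.
Joint ranges: [-2.75, 2.75], [-0.78, 2.1], [0.31, 2.55], [-1.13, 4.27], [0.13, 2.63], [-2.58, 2.58]. Speed limits (rad/s): [2.79, 2.79, 3.14, 3.14, 3.14, 3.14].

INTERFACE

Orientations are given as a rotation vector (axis times angle).
In Python, from plant import ctrl, vision, job gives the robot as it stands.
- The arm moves only by the tool move_arm, never from a script. Its argument "rows" is a list of rows, each a list of 7 numbers: the shift along the tool's x, y, z in mm, then the turn, a rotation vector about the tool's x, y, z in degrees, then the finger opening in mm, from 0 to 85.4. A call has 1 to 12 rows; each row shifts and turns the commanded pose from where the row before left it, along the tool's axes as they then stand; what a row does not reach is not made up. A row lasts 1/10 s, in which the tool goes at most 50 mm and 8.59 degrees, less where a joint would pass 70% of its speed; a pose out of reach is approached as far as the arm can. A call is refused whole if a number of a shift passes 50 or a number of a turn 8.59, either way. A call with a gripper value outside its range is refused whole. The fingers move at their own pace and stop on an object; "grip_force" is the grip in N (left out, the last holds). Time passes only in rows, so rows that do not move let the fingers close. It gives the time, the measured TCP pose, the force and the opening at its end, in the units of the state.
- ctrl.get_state(): the state, without advancing time (a new reading comes with each control period).
- vision.snapshot(name): name is "scene" or "top"; returns a dict with "img" (400x640x3 uint8, blue, green, red), "camera_matrix" (3x3 intrinsics, pixels), "k1" (the pictures are not rectified: a ray, as slopes to the right and down, at radius r is drawn at 1 + k1 r^2 times it, then the intrinsics apply), "camera_from_world" (4x4, takes a point from world to camera coordinates). Camera axes: x right, y down, z forward; pixel columns grow to the right and rows downward; lengths in mm; the calibration is good to about 2 mm. A picture is of the moment at which its call begins. There is no depth.
- job.job_done(): hands the job in, once; it reports no verdict.
The state is a dict: "time_s": time; "qpos": joint angles; "qd": joint speeds; "effort": joint torques, N m; "tcp_pos": TCP position; "tool_rot": TCP orientation; "force": force on the tool from outside, world axes, zero at the start; "ft_torque": the same for the moment, N m; "opening": finger opening in mm.
Only numpy, scipy, OpenCV 4.12 (cv2) and the standard library are available. Lean on these libraries where they do the work, as an engineer would, in place of code of your own. Each camera call takes 0.05 s, during which the arm holds its last target.

TASK

Draw the rectangular hand magnifier by its handle out of its sloping wooden stand and hold it over the card pattern piece that is in work, the one held down by the round steel pattern weight, so that I can check its drill mark: glass level, the crossed mark under the middle of the glass, about 10 cm above the card. Finish there, still holding the magnifier raised and steady in the gripper, and leave the weight, the chalk, the shears and the thread cone where they are.

Things in the scene. Friction and masses are not known exactly. Their poses are not given: they have to be found in the camera images.
- magnifier: Rectangular hand magnifier, rigid, about 110 g. Origin at the centre of the glass; z is the normal of the glass (both faces alike), -x runs along the handle. Dark steel frame round clear glass: 60 mm (x) by 90 mm (y), 11 mm thick; 10 mm neck; black handle. At the start it sits in the stand, handle rising 50 degrees above level.
- handle_mid (a point): Middle of the magnifier's black flat-sided handle, 84 mm from the glass centre along the magnifier's -x. The handle is 85 mm long, 18 mm wide (magnifier's y, level at the start) and 14 mm thick (magnifier's z).
- stand: Light wooden stand fixed to the bench, base 120 by 134 mm (x, y), 80 mm high. Origin under its base's centre, z up; the magnifier's handle leans up out of it towards the stand's -x. Its sloping pocket holds the lower 42 mm of the frame with 4 mm play, open at the upper end only: the magnifier comes out along its own handle line and is clear after 60 mm.
- stand_seat (a point): Where the centre of the glass is when the magnifier is home in the stand: 52 mm above the centre of the stand's base.
- card_point: Pattern piece of 2 mm manila card (a patch pocket with one pointed end), 170 mm (x) by 140 mm (y), fixed flat on the bench. Origin on the bench 80 mm from the straight end, the point at +x; z up.
- mark_point (a point): The drill mark of the pointed card: a black cross 26 mm across with a small ring round its centre, drawn on the top of the card.
- card_round: Pattern piece of 2 mm manila card (a pocket flap with one rounded end), 130 mm (x) by 160 mm (y), fixed flat on the bench. Origin on the bench 80 mm from the straight end, the rounded end at +x; z up.
- mark_round (a point): The drill mark of the rounded card: the same black cross and ring.
- weight: Round steel pattern weight, 58 mm across and 37 mm high with a small knob on top, 0.42 kg. Lies on one of the two cards, centre less than 100 mm from that card's mark: that card is the one in work. Origin at the centre of its underside.
- chalk: Loose square of white tailor's chalk, 45 by 45 by 8 mm, lying on the other card. Origin at the centre of its underside.
- shears: Closed tailor's shears lying flat on the bench, 260 mm long, steel blades to +x and black handle loops to -x, 12 mm high. Origin beside the pivot on the bench.
- thread_cone: Standing cone of grey thread, 62 mm across, 100 mm high. Origin at the centre of its underside.
Mind the look-alikes: they are no part of the job. Of the things like the stand, leave any that is black or green; of the rest the smaller one is meant.

How it is judged (in metres and radians):
On the way:
1. the magnifier has been drawn clear of its stand, held in the gripper (distance between magnifier and stand_seat above 0.065 m and contact force between magnifier and stand below 0.05 N and contact force between the fingers and magnifier above 1 N), for 0.1 s.
At the end, for the whole second after the job is handed in: The gripper holds the magnifier by its handle, steady, touching the stand no more; the glass is level within 12 degrees, its centre 70 to 140 mm above the bench and within 20 mm, seen from straight above, of the drill mark on the card on which the steel weight lies (((horizontal distance between weight and mark_point below 0.12 m and horizontal distance between magnifier and mark_point below 0.02 m) or (horizontal distance between weight and mark_round below 0.12 m and horizontal distance between magnifier and mark_round below 0.02 m)) and height (world z) of magnifier between 0.07 and 0.14 m and angle between the z axis of magnifier and the z axis of stand, either way round below 0.21 rad and contact force between the fingers and magnifier above 1 N and contact force between magnifier and stand below 0.05 N and x of the grasp point in the frame of magnifier below -0.035 m and linear speed of magnifier below 0.02 m/s and angular speed of magnifier below 0.15 rad/s); the arm keeps its last pose, push and grip.
It fails at once if the pattern weight is pushed out of place (more than 15 mm) (distance of weight from where it was at the start of the episode above 0.015 m).
It fails at once if the chalk is pushed out of place (more than 15 mm) (distance of chalk from where it was at the start of the episode above 0.015 m).
It fails at once if the shears is pushed out of place (more than 15 mm) (distance of shears from where it was at the start of the episode above 0.015 m).
It fails at once if the thread cone is pushed out of place (more than 15 mm) (distance of thread_cone from where it was at the start of the episode above 0.015 m).
It also fails if it takes over 35 s, if anything falls off the work surface, if the arm or the gripper's body presses on something with over 40 N, if the wrist force passes 120 N, or if a joint passes its speed limit or range.

## Working session

There is one attempt and no reset: what is moved stays moved. The work goes in short steps, Python scripts to look and compute and a tool call to move; the robot and the scene stay as the last step left them, time stands still between calls to the robot, and variables do not carry over. Pictures are saved under pics/ and viewed, and the job is handed in when it is done.

Besides the shell and the picture viewer there is one more tool, called after "Call:" by a JSON object that holds its "method" and its "body", one argument or row to a line. move_arm: Moves the arm, as the interface text tells. Its arguments: {"type":"object","properties":{"rows":{"type":"array","items":{"type":"array","items":{"type":"number"}}},"grip_force":{"type":"number"}},"required":["rows"]}

```bash
ls; mkdir -p pics; python3 - <<'E'
from plant import ctrl, vision
import cv2
print(ctrl.get_state(), ctrl.tip_extent)
for n in("scene","top"):
    s=vision.snapshot(n); cv2.imwrite(f"pics/{n}0.png",s["img"]); print(s["camera_matrix"],s["k1"],s["camera_from_world"])
E
```

```text
pics
{'time_s': 0.0, 'qpos': array([ 1.20283355e+00,  2.17787634e-01,  1.61494794e+00, -3.73586101e-05,
        1.31131754e+00, -1.12193545e-01]), 'qd': array([-0.0012136 ,  0.00113151,  0.0001367 ,  0.00059683, -0.00064739,
        0.0008579 ]), 'effort': array([-1.03214352e-03, -3.96828675e+01, -3.03858984e+01, -2.38781049e-04,
        9.58209304e-03, -6.73844639e-06]), 'tcp_pos': array([157.81460234, 603.92292948, 243.94027344]), 'tool_rot': array([-0.40058174, -3.11539229,  0.00376686]), 'force': array([-0.0635725 , -0.19514097,  0.24835897]), 'ft_torque': array([ 0.04666019, -0.07139493, -0.01937188]), 'opening': 85.60925701493706} 14.0
[[465.70955204   0.         314.68707273]
 [  0.         465.70955204 199.61264125]
 [  0.           0.           1.        ]] -0.12636223952596495 [[ 7.56965901e-01  6.53248329e-01 -1.64086997e-02 -3.87985234e+02]
 [ 4.74907267e-01 -5.67210485e-01 -6.72856116e-01 -2.34174894e+02]
 [-4.48849320e-01  5.01536526e-01 -7.39591375e-01  1.70182349e+03]
 [ 0.00000000e+00  0.00000000e+00  0.00000000e+00  1.00000000e+00]]
[[477.71855081   0.         322.43024444]
 [  0.         477.71855081 193.54722304]
 [  0.           0.           1.        ]] 0.01921521419287957 [[ 1.71253954e-02 -9.99852932e-01  9.13736797e-04 -5.40912279e+01]
 [-9.98174013e-01 -1.71495689e-02 -5.79183227e-02  5.53780119e+02]
 [ 5.79254750e-02  7.98058501e-05 -9.98320907e-01  1.37191555e+03]
 [ 0.00000000e+00  0.00000000e+00  0.00000000e+00  1.00000000e+00]]
```

View pics/scene0.png

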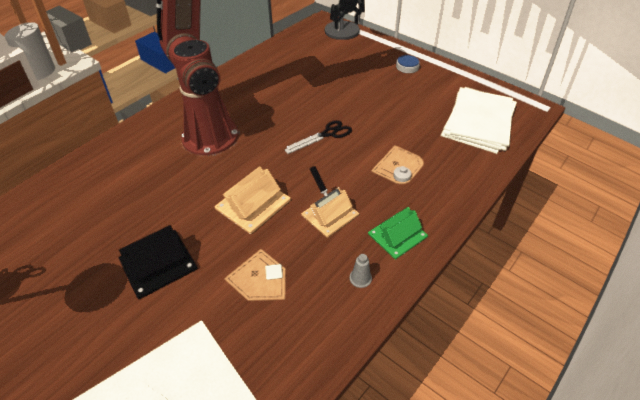

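View pics/top0.png

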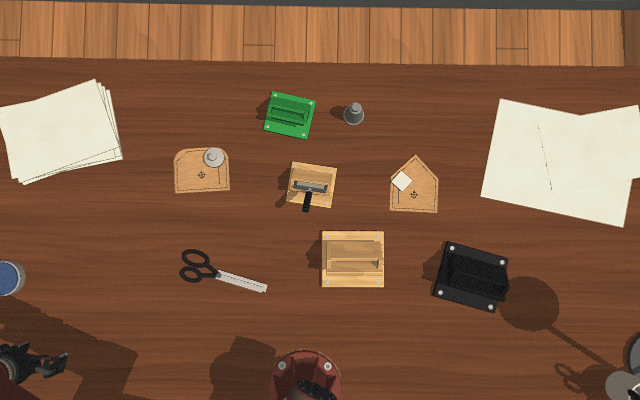

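The weight (top image, 213,157) lies on the rounded card at left, whose mark is near (202,175). The magnifier sits in the small wooden stand at about (311,185), with its handle towards (306,208). I'll zoom in to measure.

```bash
python3 - <<'E'
import cv2
t=cv2.imread("pics/top0.png");s=cv2.imread("pics/scene0.png")
a=cv2.resize(t[150:220,275:350],None,fx=8,fy=8,interpolation=cv2.INTER_CUBIC)
cv2.imwrite("pics/a.png",a)
cv2.imwrite("pics/b.png",cv2.resize(s[155:240,295:365],None,fx=7,fy=7,interpolation=cv2.INTER_CUBIC))
cv2.imwrite("pics/c.png",cv2.resize(t[140:200,165:240],None,fx=8,fy=8,interpolation=cv2.INTER_CUBIC))
E
```

```text
(no output)
```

View pics/a.png

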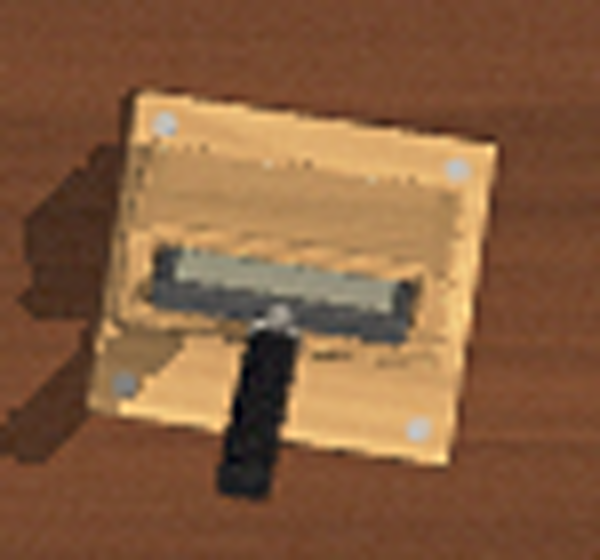

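View pics/b.png

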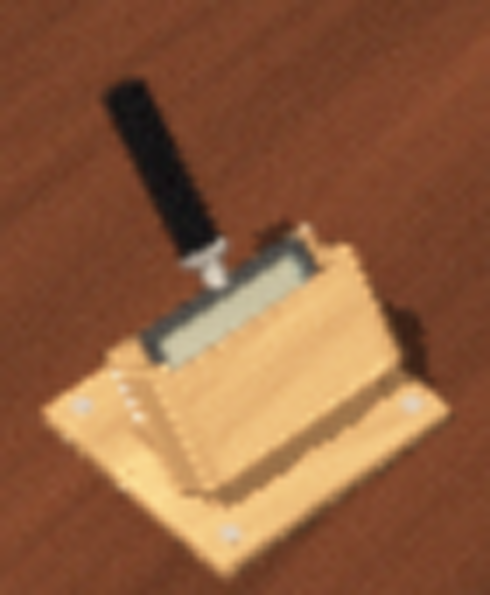

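View pics/c.png

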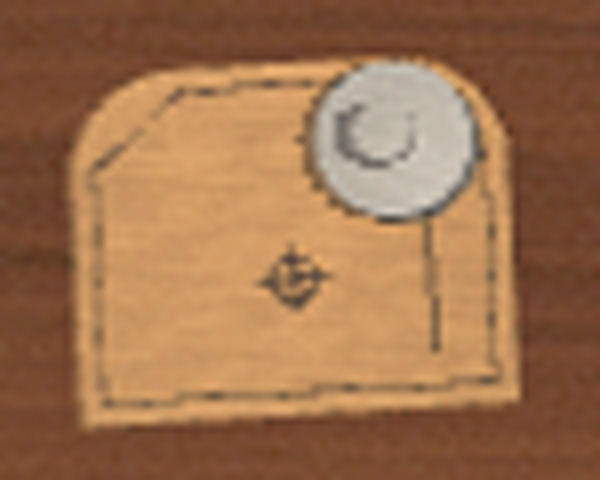

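```bash
cat > h.py <<'E'
import numpy as np, cv2
from scipy.optimize import least_squares
C={
"scene":(np.array([[465.70955204,0,314.68707273],[0,465.70955204,199.61264125],[0,0,1]]),-0.12636223952596495,np.array([[7.56965901e-01,6.53248329e-01,-1.64086997e-02,-3.87985234e+02],[4.74907267e-01,-5.67210485e-01,-6.72856116e-01,-2.34174894e+02],[-4.48849320e-01,5.01536526e-01,-7.39591375e-01,1.70182349e+03]])),
"top":(np.array([[477.71855081,0,322.43024444],[0,477.71855081,193.54722304],[0,0,1]]),0.01921521419287957,np.array([[1.71253954e-02,-9.99852932e-01,9.13736797e-04,-5.40912279e+01],[-9.98174013e-01,-1.71495689e-02,-5.79183227e-02,5.53780119e+02],[5.79254750e-02,7.98058501e-05,-9.98320907e-01,1.37191555e+03]]))}
def proj(n,P):
    K,k,T=C[n]; P=np.atleast_2d(P); c=P@T[:,:3].T+T[:,3]; s=c[:,:2]/c[:,2:]
    s=s*(1+k*(s**2).sum(1,keepdims=True)); return s@K[:2,:2].T+K[:2,2]
def back(n,uv,z):
    return np.array([*least_squares(lambda q:proj(n,[q[0],q[1],z])[0]-uv,[500,0]).x,z])
def tri(ut,us): 
    r=least_squares(lambda q:np.r_[proj("top",q)[0]-ut,proj("scene",q)[0]-us],[500,0,50]); return r.x,r.fun
def ca(p,f,ox,oy): return (np.array(p)+.5)/f-.5+np.array([ox,oy])
E
python3 - <<'E'
from h import *
cs=[ca(p,8,275,150) for p in [(135,90),(497,147),(450,463),(90,407)]]
for z in (0,10):
    q=np.array([back("top",c,z) for c in cs]); print(q.round(1).tolist(), q.mean(0)); print([np.linalg.norm(q[i]-q[(i+1)%4]).round(1) for i in range(4)])
    d=(q[0]+q[1]-q[2]-q[3]); e=q[0]+q[3]-q[1]-q[2]; print(np.degrees(np.arctan2(d[1],d[0])),np.degrees(np.arctan2(-e[0],e[1])))
m=ca((295,277),8,165,140);print("mark",m,back("top",m,2), proj("scene",back("top",m,2)))
print("handle top end",tri(ca((243,488),8,275,150),ca((127,88),7,295,155)))
print("handle low end",tri(ca((277,330),8,275,150),ca((200,248),7,295,155)))
w=ca((395,140),8,165,140);print("weight",back("top",w,37))
E
```

```text
[[650.7, 48.5, 0.0], [631.9, -85.3, 0.0], [515.2, -69.9, 0.0], [533.5, 62.6, 0.0]] [582.80580955 -11.03151615   0.        ]
[np.float64(135.1), np.float64(117.8), np.float64(133.7), np.float64(118.1)]
-7.189045165607313 -7.932409373316277
[[649.5, 47.8, 10.0], [630.8, -85.0, 10.0], [514.9, -69.7, 10.0], [533.0, 61.8, 10.0]] [582.03120251 -11.27167669  10.        ]
[np.float64(134.2), np.float64(116.9), np.float64(132.7), np.float64(117.3)]
-7.18904516455529 -7.93240937381213
mark [201.4375 174.1875] [606.29393011 311.7546203    2.        ] [[395.01773353 163.21307125]]
handle top end (array([502.96777456,   1.99868578, 146.83727235]), array([-0.53673234, -0.56627243, -0.87033122,  0.07625971]))
handle low end (array([556.39209101,  -8.71135599,  94.42495932]), array([ 0.19836246,  0.21255328,  0.31232472, -0.03041834]))
weight [652.95411772 268.59743079  37.        ]
```

```bash
cat >> h.py <<'E'
from scipy.spatial.transform import Rotation as Ro
yaw=np.radians(-7.6)
def tool(u,t):  # u horizontal dir of handle, t tilt-back angle deg
    k=np.array([0,0,1.]);t=np.radians(t);u=np.array([u[0],u[1],0])/np.hypot(u[0],u[1])
    z=np.sin(t)*u-np.cos(t)*k; x=np.cos(t)*u+np.sin(t)*k
    return np.c_[x,np.cross(z,x),z]
def plan(p0,R0,p1,R1,n,op):
    R0=Ro.from_matrix(R0) if not isinstance(R0,Ro) else R0
    rv=(R0.inv()*Ro.from_matrix(R1)).as_rotvec(); 
    step=np.degrees(rv)/n; rows=[];R=R0;p=np.array(p0,float)
    for i in range(n):
        d=(p1-p)/(n-i); s=R.inv().apply(d).round(1); p=p+R.apply(s); st=step.round(2)
        rows.append([*s.tolist(),*st.tolist(),op]); R=R*Ro.from_rotvec(np.radians(st))
    print("end",p.round(1),np.degrees((R.inv()*Ro.from_matrix(R1)).magnitude()).round(2))
    for r in rows: print(r,end=",\n")
    print("max",np.abs(np.array(rows)[:,:6]).max(0), [np.linalg.norm(r[:3]).round(1) for r in rows][:3])
E
python3 - <<'E'
from h import *
from plant import ctrl
print([a for a in dir(ctrl) if a[0]!='_'])
s=ctrl.get_state()
u=(-np.cos(yaw),-np.sin(yaw)); R1=tool(u,20)
H=np.array([582.5,-11,52])+84*np.array([u[0]*np.cos(np.radians(50)),u[1]*np.cos(np.radians(50)),np.sin(np.radians(50))])
print(H); g=H+5*R1[:,2]; print("g",g); pre=g-100*R1[:,2]; print(pre)
plan([158.1,604.7,245.3],Ro.from_rotvec(s["tool_rot"]),pre,R1,24,60)
E
```

```text
['MotionError', 'get_state', 'tip_extent']
[528.9801503   -3.85892741 116.34773322]
g [527.2850719   -3.63275566 111.64927012]
[561.18664001  -8.15619061 205.6185322 ]
end [561.2  -8.1 205.6] 0.11
[-22.7, -20.5, 1.7, 0.05, 0.83, -0.29, 60],
[-22.6, -20.6, 1.4, 0.05, 0.83, -0.29, 60],
[-22.5, -20.7, 1.1, 0.05, 0.83, -0.29, 60],
[-22.5, -20.8, 0.8, 0.05, 0.83, -0.29, 60],
[-22.4, -20.9, 0.5, 0.05, 0.83, -0.29, 60],
[-22.3, -21.0, 0.1, 0.05, 0.83, -0.29, 60],
[-22.1, -21.1, -0.2, 0.05, 0.83, -0.29, 60],
[-22.0, -21.2, -0.5, 0.05, 0.83, -0.29, 60],
[-21.9, -21.4, -0.7, 0.05, 0.83, -0.29, 60],
[-21.8, -21.5, -1.1, 0.05, 0.83, -0.29, 60],
[-21.7, -21.6, -1.3, 0.05, 0.83, -0.29, 60],
[-21.5, -21.7, -1.6, 0.05, 0.83, -0.29, 60],
[-21.4, -21.8, -1.9, 0.05, 0.83, -0.29, 60],
[-21.3, -21.9, -2.2, 0.05, 0.83, -0.29, 60],
[-21.1, -22.0, -2.5, 0.05, 0.83, -0.29, 60],
[-21.0, -22.1, -2.8, 0.05, 0.83, -0.29, 60],
[-20.8, -22.2, -3.1, 0.05, 0.83, -0.29, 60],
[-20.7, -22.3, -3.4, 0.05, 0.83, -0.29, 60],
[-20.5, -22.4, -3.6, 0.05, 0.83, -0.29, 60],
[-20.3, -22.6, -3.9, 0.05, 0.83, -0.29, 60],
[-20.1, -22.7, -4.2, 0.05, 0.83, -0.29, 60],
[-20.0, -22.7, -4.5, 0.05, 0.83, -0.29, 60],
[-19.8, -22.9, -4.7, 0.05, 0.83, -0.29, 60],
[-19.6, -22.9, -5.1, 0.05, 0.83, -0.29, 60],
max [22.7  22.9   5.1   0.05  0.83  0.29] [np.float64(30.6), np.float64(30.6), np.float64(30.6)]
```

Call:
{"method": "move_arm", "body": {
  "rows": [
    [-22, -21, 0, 0, 0, 0, 60],
    [-22, -21, 0, 0, 0, 0, 60],
    [-22, -21, 0, 0, 0, 0, 60],
    [-22, -21, 0, 0, 0, 0, 60],
    [-22, -21, 0, 0, 0, 0, 60],
    [-22, -21, 0, 0, 0, 0, 60],
    [-22, -21, 0, 0, 0, 0, 60],
    [-22, -21, 0, 0, 0, 0, 60],
    [-22, -21, 0, 0, 0, 0, 60],
    [-22, -21, 0, 0, 0, 0, 60],
    [-22, -21, 0, 0, 0, 0, 60],
    [-22, -21, 0, 0, 0, 0, 60]
  ]
}}

```text
time_s: 1.3
tcp_pos: [349.9, 292.8, 244.8]
tool_rot: [-0.4, -3.115, 0.001]
force: [-0.8, -0.9, 0.2]
opening: 59.7
```

```bash
python3 - <<'E'
from h import *
from plant import ctrl
s=ctrl.get_state();print(s["tcp_pos"],s["qpos"])
u=(-np.cos(yaw),-np.sin(yaw)); R1=tool(u,20)
plan(s["tcp_pos"],Ro.from_rotvec(s["tool_rot"]),np.array([561,-8,206]),R1,12,60)
E
```

```text
[349.89263202 292.77952441 244.82593171] [ 5.42748043e-01 -1.54603878e-01  1.99582527e+00 -4.10201559e-05
  1.30110428e+00 -7.72357069e-01]
end [561.  -8. 206.] 0.03
[-23.4, -19.8, 3.2, 0.1, 1.66, -0.58, 60],
[-23.2, -20.0, 2.6, 0.1, 1.66, -0.58, 60],
[-23.1, -20.3, 2.0, 0.1, 1.66, -0.58, 60],
[-22.9, -20.5, 1.3, 0.1, 1.66, -0.58, 60],
[-22.8, -20.7, 0.7, 0.1, 1.66, -0.58, 60],
[-22.6, -20.9, 0.1, 0.1, 1.66, -0.58, 60],
[-22.3, -21.2, -0.5, 0.1, 1.66, -0.58, 60],
[-22.1, -21.4, -1.1, 0.1, 1.66, -0.58, 60],
[-21.9, -21.6, -1.8, 0.1, 1.66, -0.58, 60],
[-21.6, -21.9, -2.3, 0.1, 1.66, -0.58, 60],
[-21.3, -22.1, -2.9, 0.1, 1.66, -0.58, 60],
[-20.9, -22.3, -3.6, 0.1, 1.66, -0.58, 60],
max [23.4  22.3   3.6   0.1   1.66  0.58] [np.float64(30.8), np.float64(30.7), np.float64(30.8)]
```

Call:
{"method": "move_arm", "body": {
  "rows": [
    [-23.4, -19.8, 3, 0.1, 1.66, -0.58, 60],
    [-23.2, -20, 2.6, 0.1, 1.66, -0.58, 60],
    [-23, -20.3, 2, 0.1, 1.66, -0.58, 60],
    [-23, -20.5, 1.3, 0.1, 1.66, -0.58, 60],
    [-22.8, -20.7, 0.7, 0.1, 1.66, -0.58, 60],
    [-22.6, -21, 0, 0.1, 1.66, -0.58, 60],
    [-22.3, -21.2, -0.5, 0.1, 1.66, -0.58, 60],
    [-22, -21.4, -1, 0.1, 1.66, -0.58, 60],
    [-22, -21.6, -1.8, 0.1, 1.66, -0.58, 60],
    [-21.6, -22, -2.3, 0.1, 1.66, -0.58, 60],
    [-21.3, -22, -3, 0.1, 1.66, -0.58, 60],
    [-21, -22.3, -3.6, 0.1, 1.66, -0.58, 60]
  ]
}}

```text
time_s: 2.5
tcp_pos: [561.2, -7.9, 206.0]
tool_rot: [-0.185, -2.786, -0.034]
force: [1.2, 0.1, -0.6]
opening: 60.4
```

```bash
python3 - <<'E'
from h import *
from plant import ctrl,vision
a=vision.snapshot("scene")["img"];b=vision.snapshot("top")["img"]
cv2.imwrite("pics/s1.png",np.hstack([cv2.resize(b[130:230,260:360],(400,400)),cv2.resize(a[130:260,270:400],(400,400))]))
s=ctrl.get_state();print(s["tcp_pos"],s["qpos"])
u=(-np.cos(yaw),-np.sin(yaw)); R1=tool(u,20)
print(np.degrees((Ro.from_rotvec(s["tool_rot"]).inv()*Ro.from_matrix(R1)).as_rotvec()))
plan(s["tcp_pos"],Ro.from_rotvec(s["tool_rot"]),np.array([527.3,-3.6,111.6]),R1,5,60)
E
```

```text
[562.40303321 -10.00972965 204.87466653] [-0.14123488  0.34265889  1.56967204 -0.00255756  1.57855933 -1.57489058]
[ 0.02187922 -0.01382622 -0.22899851]
end [527.3  -3.6 111.6] 0.03
[0.3, 0.3, 20.0, 0.0, -0.0, -0.05, 60],
[0.3, 0.3, 20.0, 0.0, -0.0, -0.05, 60],
[0.3, 0.4, 19.9, 0.0, -0.0, -0.05, 60],
[0.3, 0.3, 20.0, 0.0, -0.0, -0.05, 60],
[0.4, 0.4, 19.9, 0.0, -0.0, -0.05, 60],
max [ 0.4   0.4  20.    0.    0.    0.05] [np.float64(20.0), np.float64(20.0), np.float64(19.9)]
```

View pics/s1.png

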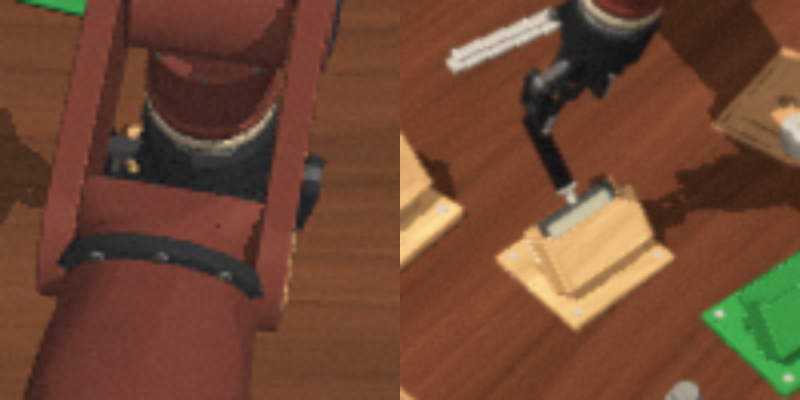

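The gripper stands open over the handle. In the scene view the handle is under the jaws and the stand is clear below, so I'm going in along the tool axis.

Call:
{"method": "move_arm", "body": {
  "rows": [
    [0.3, 0.3, 20, 0, 0, 0, 60],
    [0.3, 0.3, 20, 0, 0, 0, 60],
    [0.3, 0.4, 20, 0, 0, 0, 60],
    [0.3, 0.3, 15, 0, 0, 0, 60],
    [0.2, 0.2, 12, 0, 0, 0, 60],
    [0.2, 0.2, 8, 0, 0, 0, 60],
    [0, 0, 5, 0, 0, 0, 60],
    [0, 0, 0, 0, 0, 0, 60],
    [0, 0, 0, 0, 0, 0, 60]
  ],
  "grip_force": 60
}}

```text
time_s: 3.5
tcp_pos: [526.6, -0.5, 113.9]
tool_rot: [-0.186, -2.789, -0.033]
force: [-0.3, -0.4, 0.2]
opening: 59.8
```

```bash
python3 - <<'E'
from h import *
from plant import ctrl,vision
a=vision.snapshot("scene")["img"];b=vision.snapshot("top")["img"]
cv2.imwrite("pics/s2.png",np.hstack([cv2.resize(b[130:230,260:360],(400,400)),cv2.resize(a[155:235,290:370],(400,400))]))
s=ctrl.get_state();print(s["tcp_pos"],s["qpos"],s["force"])
E
```

```text
[ 5.26774676e+02 -5.22612783e-01  1.14098458e+02] [-1.34290129e-01  3.75808065e-01  1.71373773e+00  3.59981347e-05
  1.39833345e+00 -1.57193868e+00] [-0.21814318 -0.48303532 -0.25946767]
```

View pics/s2.png

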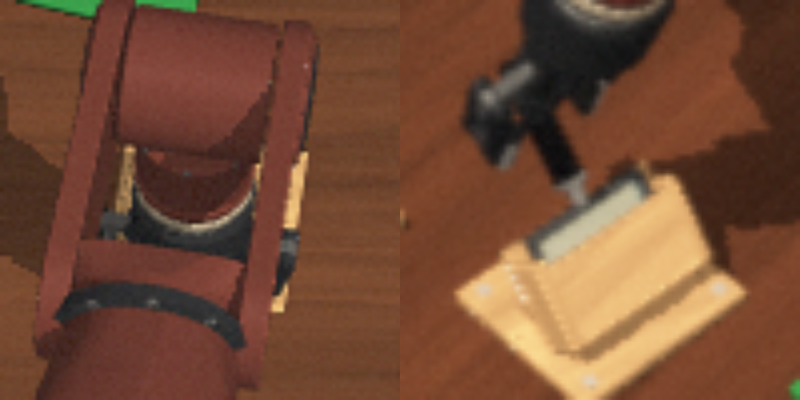

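The handle lies between the open fingers. The measured TCP is 3 mm off laterally and 2 mm high, so I'll correct that and close.

Call:
{"method": "move_arm", "body": {
  "rows": [
    [0, -3, 2, 0, 0, 0, 60],
    [0, 0, 0, 0, 0, 0, 40],
    [0, 0, 0, 0, 0, 0, 25],
    [0, 0, 0, 0, 0, 0, 10],
    [0, 0, 0, 0, 0, 0, 5],
    [0, 0, 0, 0, 0, 0, 5],
    [0, 0, 0, 0, 0, 0, 5],
    [0, 0, 0, 0, 0, 0, 5]
  ],
  "grip_force": 80
}}

```text
time_s: 4.4
tcp_pos: [525.0, -3.2, 111.5]
tool_rot: [-0.186, -2.788, -0.033]
force: [0.8, 0.4, -0.7]
opening: 17.0
```

```bash
python3 - <<'E'
from h import *
from plant import ctrl
s=ctrl.get_state();print(s["tcp_pos"],s["force"],s["ft_torque"],s["opening"])
R=Ro.from_rotvec(s["tool_rot"])
u=(-np.cos(yaw),-np.sin(yaw)); c=np.radians(50); d=np.array([u[0]*np.cos(c),u[1]*np.cos(c),np.sin(c)])
print("pull dir in tool",R.inv().apply(d))
E
```

```text
[525.04747129  -3.20584181 111.4878299 ] [ 0.759647    0.44711188 -0.70012691] [ 0.11294155 -0.26295143 -0.04709258] 16.950678927660594
pull dir in tool [ 8.65284040e-01  7.30128635e-05 -5.01281881e-01]
```

Gripped: the opening of 17 mm fits the 18 mm handle, and the force is small. Drawing out along the handle line.

Call:
{"method": "move_arm", "body": {
  "rows": [
    [4.3, 0, -2.5, 0, 0, 0, 5],
    [6.5, 0, -3.8, 0, 0, 0, 5],
    [8.7, 0, -5, 0, 0, 0, 5],
    [8.7, 0, -5, 0, 0, 0, 5]
  ]
}}

```text
time_s: 4.8
tcp_pos: [503.5, -0.5, 137.2]
tool_rot: [-0.186, -2.788, -0.033]
force: [1.2, 0.1, -1.7]
opening: 16.8
```

Call:
{"method": "move_arm", "body": {
  "rows": [
    [8.7, 0, -5, 0, 0, 0, 5],
    [8.7, 0, -5, 0, 0, 0, 5],
    [8.7, 0, -5, 0, 0, 0, 5],
    [8.7, 0, -5, 0, 0, 0, 5],
    [8.7, 0, -5, 0, 0, 0, 5],
    [8.7, 0, -5, 0, 0, 0, 5],
    [0, 0, 0, 0, 0, 0, 5],
    [0, 0, 0, 0, 0, 0, 5]
  ]
}}

```text
time_s: 5.6
tcp_pos: [465.6, 4.6, 182.6]
tool_rot: [-0.186, -2.789, -0.033]
force: [-0.3, 0.1, -1.4]
opening: 16.8
```

```bash
python3 - <<'E'
from h import *
from plant import ctrl,vision
a=vision.snapshot("scene")["img"];b=vision.snapshot("top")["img"]
cv2.imwrite("pics/s3.png",np.hstack([cv2.resize(b[130:230,260:360],(400,400)),cv2.resize(a[140:240,280:380],(400,400))]))
s=ctrl.get_state();print(s["tcp_pos"],s["qpos"],s["force"],s["ft_torque"])
E
```

```text
[465.5426841    4.620195   182.12609794] [-0.13981251  0.17125556  1.82699979 -0.00189247  1.49170106 -1.57698555] [ 0.57745177  0.44493058 -1.13197956] [-0.01696816 -0.23766345 -0.0421081 ]
```

View pics/s3.png

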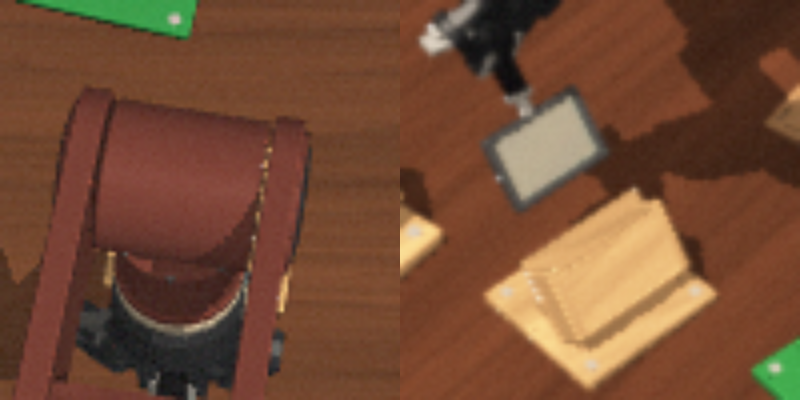

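The magnifier is out of the pocket, held, with the stand empty below (right image). Now I'll plan the carry, with tilt −30° at the end, so the glass is level.

```bash
python3 - <<'E'
from h import *
from plant import ctrl
s=ctrl.get_state();R=Ro.from_rotvec(s["tool_rot"])
c=R.inv().apply(np.array([582.5,-11,52])-np.array([525,-3.2,111.5])); print("c",c)
M=np.array([606.3,311.8]); uf=-M/np.hypot(*M)
Rf=tool(uf,-30); pf=np.array([*M,102])-Rf@c; print("final tcp",pf, "handle normal err")
# midpoint
Rm=(R*Ro.from_rotvec(.5*(R.inv()*Ro.from_matrix(Rf)).as_rotvec())).as_matrix()
pm=np.array([500,140,215.])
plan(s["tcp_pos"],R,pm,Rm,12,5)
E
```

```text
c [-74.85213529  -0.11716503  36.1176427 ]
final tcp [532.53930203 273.99906764  95.85272846] handle normal err
end [500. 140. 215.] 0.06
[-0.3, 11.6, -3.0, -0.13, -2.02, -1.49, 5],
[-0.7, 11.6, -3.0, -0.13, -2.02, -1.49, 5],
[-1.2, 11.5, -2.9, -0.13, -2.02, -1.49, 5],
[-1.5, 11.5, -2.9, -0.13, -2.02, -1.49, 5],
[-2.0, 11.5, -2.8, -0.13, -2.02, -1.49, 5],
[-2.3, 11.4, -2.7, -0.13, -2.02, -1.49, 5],
[-2.7, 11.4, -2.5, -0.13, -2.02, -1.49, 5],
[-3.1, 11.3, -2.4, -0.13, -2.02, -1.49, 5],
[-3.5, 11.2, -2.3, -0.13, -2.02, -1.49, 5],
[-3.9, 11.1, -2.1, -0.13, -2.02, -1.49, 5],
[-4.2, 11.0, -1.9, -0.13, -2.02, -1.49, 5],
[-4.6, 10.9, -1.8, -0.13, -2.02, -1.49, 5],
max [ 4.6  11.6   3.    0.13  2.02  1.49] [np.float64(12.0), np.float64(12.0), np.float64(11.9)]
```

Call:
{"method": "move_arm", "body": {
  "rows": [
    [-0.3, 11.6, -3, -0.13, -2.02, -1.49, 5],
    [-0.7, 11.6, -3, -0.13, -2.02, -1.49, 5],
    [-1.2, 11.5, -3, -0.13, -2.02, -1.49, 5],
    [-1.5, 11.5, -3, -0.13, -2.02, -1.49, 5],
    [-2, 11.5, -2.8, -0.13, -2.02, -1.49, 5],
    [-2.3, 11.4, -2.7, -0.13, -2.02, -1.49, 5],
    [-2.7, 11.4, -2.5, -0.13, -2.02, -1.49, 5],
    [-3, 11.3, -2.4, -0.13, -2.02, -1.49, 5],
    [-3.5, 11.2, -2.3, -0.13, -2.02, -1.49, 5],
    [-4, 11, -2, -0.13, -2.02, -1.49, 5],
    [-4.2, 11, -2, -0.13, -2.02, -1.49, 5],
    [-4.6, 11, -1.8, -0.13, -2.02, -1.49, 5]
  ]
}}

```text
time_s: 6.9
tcp_pos: [500.0, 141.0, 215.7]
tool_rot: [-0.259, 3.043, 0.115]
force: [1.0, 1.0, -1.5]
opening: 16.4
```

```bash
python3 - <<'E'
from h import *
from plant import ctrl
s=ctrl.get_state();R=Ro.from_rotvec(s["tool_rot"]);print(s["tcp_pos"],s["qpos"],s["opening"])
c=np.array([-74.85,-.1,36.1])
M=np.array([606.3,311.8]); uf=-M/np.hypot(*M)
Rf=tool(uf,-30)
plan(s["tcp_pos"],R,np.array([*M,117])-Rf@c,Rf,12,5)
E
```

```text
[500.03803667 140.95481154 215.65595956] [ 0.09765444 -0.04111966  1.95263882  0.08146754  1.14505793 -1.67331919] 16.4162820387833
end [532.6 273.9 110.8] 0.04
[-3.7, 9.8, 9.8, -0.13, -2.0, -1.48, 5],
[-3.6, 9.7, 10.0, -0.13, -2.0, -1.48, 5],
[-3.5, 9.6, 10.1, -0.13, -2.0, -1.48, 5],
[-3.4, 9.5, 10.2, -0.13, -2.0, -1.48, 5],
[-3.3, 9.4, 10.4, -0.13, -2.0, -1.48, 5],
[-3.2, 9.3, 10.5, -0.13, -2.0, -1.48, 5],
[-3.0, 9.2, 10.6, -0.13, -2.0, -1.48, 5],
[-2.9, 9.1, 10.8, -0.13, -2.0, -1.48, 5],
[-2.7, 9.0, 10.9, -0.13, -2.0, -1.48, 5],
[-2.6, 8.9, 11.0, -0.13, -2.0, -1.48, 5],
[-2.4, 8.8, 11.1, -0.13, -2.0, -1.48, 5],
[-2.3, 8.6, 11.2, -0.13, -2.0, -1.48, 5],
max [ 3.7   9.8  11.2   0.13  2.    1.48] [np.float64(14.3), np.float64(14.4), np.float64(14.4)]
```

Call:
{"method": "move_arm", "body": {
  "rows": [
    [-3.7, 9.8, 9.8, -0.13, -2, -1.48, 5],
    [-3.6, 9.7, 10, -0.13, -2, -1.48, 5],
    [-3.5, 9.6, 10, -0.13, -2, -1.48, 5],
    [-3.4, 9.5, 10.2, -0.13, -2, -1.48, 5],
    [-3.3, 9.4, 10.4, -0.13, -2, -1.48, 5],
    [-3.2, 9.3, 10.5, -0.13, -2, -1.48, 5],
    [-3, 9.2, 10.6, -0.13, -2, -1.48, 5],
    [-2.9, 9, 10.8, -0.13, -2, -1.48, 5],
    [-2.7, 9, 11, -0.13, -2, -1.48, 5],
    [-2.6, 9, 11, -0.13, -2, -1.48, 5],
    [-2.4, 8.8, 11, -0.13, -2, -1.48, 5],
    [-2.3, 8.6, 11, -0.13, -2, -1.48, 5]
  ]
}}

```text
time_s: 8.1
tcp_pos: [532.2, 273.7, 110.5]
tool_rot: [-0.617, 2.555, 0.165]
force: [0.6, -0.7, -1.3]
opening: 16.9
```

```bash
python3 - <<'E'
from h import *
from plant import ctrl,vision
a=vision.snapshot("scene")["img"];b=vision.snapshot("top")["img"]
cv2.imwrite("pics/sc4.png",a);cv2.imwrite("pics/tp4.png",b)
cv2.imwrite("pics/s4.png",np.hstack([cv2.resize(b[130:210,160:240],(400,400),interpolation=2),cv2.resize(a[110:190,350:430],(400,400),interpolation=2)]))
s=ctrl.get_state();R=Ro.from_rotvec(s["tool_rot"]);print(s["tcp_pos"],s["qpos"],s["opening"],s["force"])
c=np.array([-74.85,-.1,36.1]); p=s["tcp_pos"]+R.apply(c); print(p, proj("top",p),proj("scene",p))
M=np.array([606.3,311.8]); uf=-M/np.hypot(*M)
print(np.degrees((R.inv()*Ro.from_matrix(tool(uf,-30))).as_rotvec()))
E
```

```text
[529.94047611 273.29525998 108.29134125] [ 0.32062425  0.08883509  2.13165204  0.19146371  0.41625624 -1.87945792] 16.745114932998316 [-1.5458821   0.33207491 -2.89151561]
[603.74655346 311.07085777 113.89577332] [[191.21711368 171.05564435]] [[397.95186557 137.85592205]]
[ 0.05546595 -0.38490582 -0.07332847]
```

View pics/s4.png

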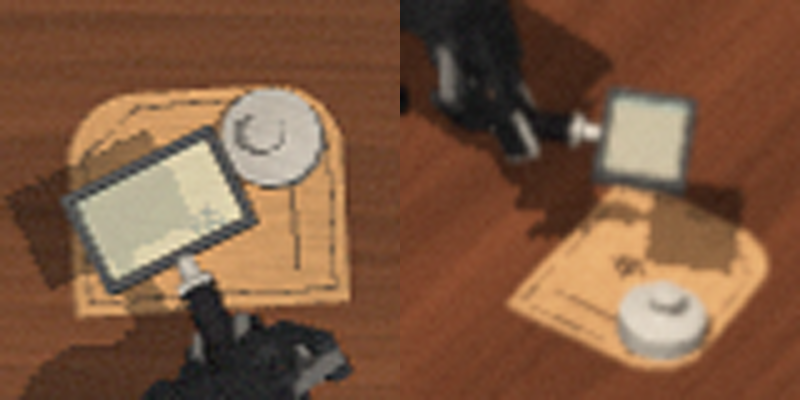

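```bash
cat > fit.py <<'E'
from h import *
def fit(tp,sc,c0):
    L=np.array([[-30,45,0],[-30,-45,0],[30,45,0],[30,-45,0]])  # local x away from handle, y left
    def f(q):
        P=Ro.from_rotvec(q[3:]).apply(L)+q[:3]
        return np.r_[(proj("top",P)-tp).ravel(),(proj("scene",P)-sc).ravel()]
    r=least_squares(f,[*c0,0,0,.47]); n=Ro.from_rotvec(r.x[3:]).as_matrix()
    print("centre",r.x[:3],"res",r.fun.round(1)); print("normal tilt",np.degrees(np.arccos(n[2,2])),"x axis",n[:,0],"y",n[:,1]); return r.x
E
python3 - <<'E'
from fit import *
tp=np.array([ca(p,5,160,130) for p in [(112,294),(258,220),(63,203),(210,127)]])
sc=np.array([ca(p,5,350,110) for p in [(208,90),(193,182),(297,93),(288,190)]])
fit(tp,sc,[604,311,114])
E
```

```text
centre [603.40635839 310.51396089 115.89970097] res [-0.6  0.3  0.3 -0.4 -1.4 -1.2 -0.6 -1.4 -1.3 -0.  -1.   0.1 -0.9  0.8
 -1.1  0.2]
normal tilt 4.199135624825634 x axis [0.87303025 0.48463464 0.05429045] y [-0.48709821  0.87196397  0.04913428]
```

Both views show the glass beside the weight and clear of it. The fitted centre is (603, 311, 116), about 4° off level. What's left is a shift of about (+3, +1, −14) mm.

```bash
python3 - <<'E'
from h import *
from plant import ctrl
s=ctrl.get_state();R=Ro.from_rotvec(s["tool_rot"]);print(s["tcp_pos"],s["qpos"])
print(R.inv().apply([2.9,1.3,-13]), R.inv().apply([0,0,1]))
E
```

```text
[529.94047611 273.29525998 108.29134125] [ 0.32062425  0.08883509  2.13165204  0.19146371  0.41625624 -1.87945792]
[ 3.66507356 -0.18738074 12.86981446] [-0.49416997  0.00147617 -0.86936406]
```

Call:
{"method": "move_arm", "body": {
  "rows": [
    [0.7, 0, 2.6, 0, 0, 0, 5],
    [0.7, 0, 2.6, 0, 0, 0, 5],
    [0.7, 0, 2.6, 0, 0, 0, 5],
    [0.7, 0, 2.6, 0, 0, 0, 5],
    [0.7, 0, 2.5, 0, 0, 0, 5],
    [0, 0, 0, 0, 0, 0, 5],
    [0, 0, 0, 0, 0, 0, 5],
    [0, 0, 0, 0, 0, 0, 5],
    [0, 0, 0, 0, 0, 0, 5],
    [0, 0, 0, 0, 0, 0, 5],
    [0, 0, 0, 0, 0, 0, 5],
    [0, 0, 0, 0, 0, 0, 5]
  ]
}}

```text
time_s: 9.4
tcp_pos: [535.5, 274.4, 97.9]
tool_rot: [-0.615, 2.557, 0.165]
force: [0.8, -0.1, -1.7]
opening: 16.8
```

```bash
python3 - <<'E'
from h import *
from plant import ctrl,vision
a=vision.snapshot("scene")["img"];b=vision.snapshot("top")["img"]
cv2.imwrite("pics/s5.png",np.hstack([cv2.resize(b[140:200,165:225],(400,400),interpolation=2),cv2.resize(a[110:170,370:430],(400,400),interpolation=2)]))
s=ctrl.get_state();R=Ro.from_rotvec(s["tool_rot"]);print(s["tcp_pos"],s["qd"],s["opening"],s["force"])
print(s["tcp_pos"]+R.apply([-74.85,-.1,36.1]))
E
```

```text
[535.55467147 274.41814083  97.83196113] [ 0.00049308  0.00030323 -0.0003804   0.00067415 -0.0027231   0.00057755] 16.5411370896929 [ 0.09471582  0.00277626 -1.07147186]
[609.41059128 312.0364203  103.82451146]
```

View pics/s5.png

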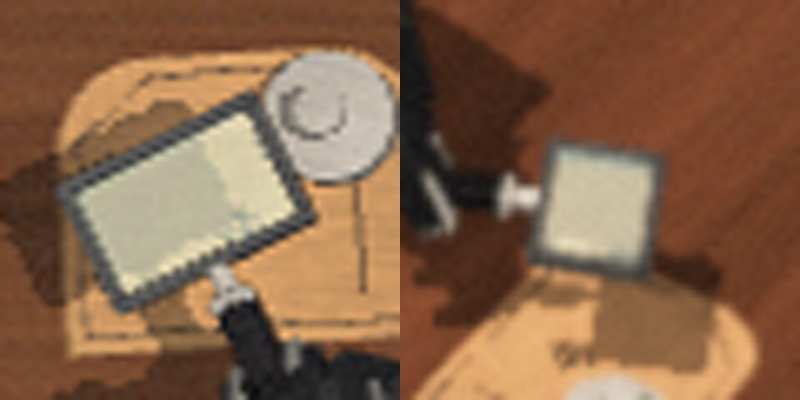

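```bash
python3 - <<'E'
from fit import *
f=400/60
tp=np.array([ca(p,f,165,140) for p in [(122,311),(317,216),(60,188),(253,93)]])
sc=np.array([ca(p,f,370,110) for p in [(147,138),(130,267),(265,157),(252,280)]])
fit(tp,sc,[604,311,104])
E
```

```text
centre [609.06681793 310.58460564 103.27681366] res [-0.5  0.6  0.3 -0.4 -1.  -0.3  0.  -1.1 -0.5  0.3 -0.8 -0.4 -0.3  0.2
 -0.4  0.6]
normal tilt 3.558768787815628 x axis [ 0.8747578   0.48328887 -0.03508079] y [-0.4813779   0.87501601  0.05120849]
```

The glass centre is within 3 mm of the mark, at a height of 103 mm and about 4° off level. The arm is at rest, so I'm handing in.

```bash
python3 - <<'E'
from plant import job
print(job.job_done())
E
```

```text
the job is handed in; nothing more can be done
None
```

I drew the magnifier by its handle out of the small wooden stand. It is now held over the drill mark of the rounded card, the one with the steel weight on it. The job was handed in at about 9.5 s, with the arm still gripping.

Last checks:

| Check | Measured | Allowed |
|---|---|---|
| Glass centre (fitted from both cameras) | (609, 311, 103) mm, about 3 mm from the mark at (606, 312) | within 20 mm |
| Height above the card | about 101 mm | 70–140 mm above the bench |
| Tilt of the glass | about 3.6°, mostly within the fit's own error | 12° |
| Grip opening | about 17 mm on the 18 mm handle | – |
| Joint speeds | practically zero | – |

- **Glass centre check:** working from the arm's own pose gives (609, 312, 104) mm, which agrees with the cameras. TCP readings varied by about 2 mm between samples.
- **Mark position:** the drill mark was measured in the first picture. In the last top view the mark hardly shows through the glass, so I did not confirm it from there.
- **Other things:** I saw no sign of contact with the weight, chalk, shears or thread cone. I did not measure their positions again at the end.

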